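Secure the tile carousel and switch its drive on

ROBOT

A 7-joint arm with a two-finger parallel gripper is mounted at the origin on the work surface. World frame = base frame: x ahead of the robot, y to its left, z up, the work surface at z = 0. Lengths are in m, angles in rad, forces in N, time in s.
With the tool pointing down it reaches from about 0.4 to 0.875 m from the base axis. Payload 19.3 kg.
Tool frame: the origin (TCP) lies midway between the tips of the shut fingers; the grasp point (between the pads) lies 19 mm behind it; z points along the fingers, y is the line along which they close (so a half turn about z gives the same grasp; the last joint's range is limited). The gripper opens to 85 mm and grips with 20 to 120 N. Pads are 22 mm wide; open, the fingers measure 114 mm over their backs; the gripper's body (76 mm by 85 mm) begins 54 mm behind the grasp point. The pads swing forward as they close: fully open they stand 13 mm farther back than shut.
Start: joints at [-1.264, 0.521, -0.036, 1.599, 0.021, 1.021, -0.113], TCP at [0.23, 0.581, 0.231] pointing down, gripper open.
Joint ranges: [-2.91, 2.91], [-0.3, 2.13], [-1.5, 1.42], [0.17, 2.43], [-1.26, 4.41], [0.16, 1.93], [-2.52, 2.52]. Speed limits (rad/s): [1.89, 1.89, 2.39, 2.39, 3.01, 3.01, 3.01].

INTERFACE

Orientations are given as [roll, pitch, yaw] about the fixed x, y, z axes, in that order (R = Rz(yaw) Ry(pitch) Rx(roll)).
In Python, from workcell import telemetry, grab_frame, calibration, bot, outline_of, landmark_of gives the robot as it stands. The module is installed in compiled form; this text tells all that it offers.
- The arm moves only by the shell command python3 -m inch 'ROWS' [FORCE]. ROWS is JSON, a list of rows, each a list of 7 numbers: the shift along the tool's x, y, z in m, then the turn, a rotation vector about the tool's x, y, z in rad, then the closure, from 0 (fully open) to 1 (shut). A call has 1 to 5 rows; each row shifts and turns the commanded pose from where the row before left it, along the tool's axes as they then stand; what a row does not reach is not made up. A row lasts 1/10 s, in which the tool goes at most 50 mm and 8.59 degrees, less where a joint would pass 70% of its speed; a pose out of reach is approached as far as the arm can. A call is refused whole if a number of a shift passes 0.05 or a number of a turn 0.15, either way. A call with a gripper value outside its range is refused whole. The fingers move at their own pace and stop on an object; FORCE is the grip in N (left out, the last holds). Time passes only in rows, so rows that do not move let the fingers close. It gives the time, the measured TCP pose, the force, the opening and the grip force at its end, in the units of the state.
- telemetry.observe(): the state, without advancing time (a new reading comes with each control period).
- grab_frame(name): name is "scene" or "top" or "wrist"; returns the picture (400x640x3 uint8, red, green, blue); there is no depth.
- calibration(name): a dict with "fovy" (degrees; the focal length in pixels is half the picture's height over the tangent of half this angle, whatever the lens; pixels are square), "cx", "cy" (the principal point, pixels), "pose" (4x4, takes a point from camera to world coordinates). Camera axes: x right, y down, z forward; pixel columns grow to the right and rows downward; lengths in m; the calibration is good to about 2 mm. A picture is of the moment at which its call begins: read the wrist's pose just before it. calibration takes no time and is no camera call; for the wrist camera it gives the pose at the moment of the call.
- bot.job_done(): hands the job in; it is judged then, once.
Trained networks look in the newest picture that a camera, given by its name, has taken for a name from the list of things; names that differ only in an ending like _2 or _b are one class to them, and where a whole thing is asked for, a point or a joint stands for the part that bears it (a point fixed in the world has none). Each returns a list of dicts, best first, with "score" (0 to 1); they miss things now and then, are a little off and sometimes report something else, mostly with a low value. They report only what shows in the picture. A call takes as long as a camera call.
- outline_of(label, camera): "region" (400x640 bool, what is visible of it) and "rect" ([left, top, right, bottom] in pixels, round what is visible of it).
- landmark_of(label, camera): "xy" ([column, row] in pixels: a listed point, or the origin of a listed thing).
The state is a dict: "clock": time; "qpos": joint angles; "qd": joint speeds; "joint_efforts": joint torques, N m; "position": TCP position; "tool_rot": TCP orientation; "force": force on the tool from outside, world axes, zero at the start; "moment": the same for the moment, N m; "grip_width": finger opening in m; "finger_force": force on a finger pad.
Only numpy, scipy, OpenCV 4.12 (cv2) and the standard library are available. Lean on these libraries where they do the work, as an engineer would, in place of code of your own. Each camera call takes 0.05 s, during which the arm holds its last target. There are 200 camera calls.

TASK

Put the colour-tile carousel back into service: first press the toothed push nut straight down the plain spindle until it sits tight on the hub, then slide the red power switch on the sloping panel across to its green mark until it clicks over. The console has been refitted by hand, so feel for its panel, and do not force anything; keep off the carousel itself and its tiles, leave the speed knob as it is set and leave the other things on the bench where they lie.

Things in the scene. Friction and masses are not known exactly. Their poses are not given: they have to be found in the camera images.
- unit: Carousel drive unit, fixed to the bench. Origin on the bench top, straight below the spindle axis; x from its switch console towards its back, y to its left seen from the console, z up. Plywood board 300 x 330 x 12 mm (x -195 to 105 mm, y -165 to 165). Grey housing 110 x 130 mm with navy bands, centred on the spindle, top at z 116 mm. Plain steel spindle 8 mm across, top at z 191 mm.
- panel_ref (a point): Fixed point of the unit (x -115, y 0, z 56.5 mm, axes as the unit): middle of the switch panel's flat hard face if the console stood against the housing. The console is screwed down through slots and stands anywhere from 0 to 14 mm further forward (to -x) of that; this is not measured. The panel slopes 35 degrees, facing up and forward, 85 mm up the slope by 150 mm along y.
- switch (a joint): Red power slide switch, flush in the panel; only a square ridge stands out of the face: 3.5 mm high, 4 mm wide along the travel (y), 16 mm long up the slope. 0 = off (white dot), 0.008 m = on (green dot, +y). Ridge's middle when off: y 20 mm, half-way up the slope. An over-centre spring holds it at both ends: about 5 N starts it, past 0.004 it snaps over to a hard stop. 50 mm of bare panel on its off side.
- speed (a joint): Angle of the black speed knob on the panel, 24 mm across, 13 mm high, centre at y -50 mm, half-way up the slope; set at 0.
- nut_top (a point): Centre of the steel push nut's upper face, on the spindle axis. The nut is a disc 26 mm across, 4 mm high, with small brass-coloured teeth gripping the 8 mm spindle, which sticks out of its top (11 to 15 mm at the start, 29 mm when home): press on both sides of the spindle. z up.
- nut (a joint): How far the push nut is down the spindle, in m: 0 to 0.004 at the start (just started on the shaft), 0.018 = tight against the hub (its top face then 162 mm above the bench). It slides with a grip of about 9 N and stays where it is left; the hub is a hard stop.
- carousel: The carousel: aluminium deck 170 mm across, 130 to 138 mm above the bench, six coloured tiles 44 mm across and 6 mm thick on it, hub 40 mm across with its top at 158 mm. Turns stiffly about the spindle, starts at any angle; its rim reaches over the upper edge of the switch panel. Origin on the spindle axis at the deck's underside, z up, x towards the white tile.
- white_tile (a point): Centre of the white tile's upper face, 144 mm above the bench, 55 mm from the spindle axis. Moves with the carousel.
- nut_dish: Blue dish 55 x 50 x 16 mm with spare push nuts, standing on the plywood board beside the unit (-y side); origin under its centre.
- screwdriver: Screwdriver, 150 mm long, lying on the plywood board at the +y side, along its x axis; origin on its underside.
- mouse: Black computer mouse 105 x 60 x 33 mm; origin under its centre.
- adapter: Black plug-in power supply with yellow label and green end, 106 x 45 x 34 mm with its pins; origin under the middle of the black case.
- white_standard: Round white ceramic standard, 68 mm across, on a wooden block 90 x 90 x 22 mm; 30 mm high in all; origin under its centre.
- mug: Blue mug, 76 mm across and 90 mm high, handle at its +y; origin under its centre.
- marker: Yellow and red marker, 125 x 13 x 13 mm, lying along its x axis; origin under its centre.

How it is judged:
By the outcome, as a careful person would: the job done as asked, in the order asked, and still so for the second after the job is handed in, with the robot touching nothing.
It also fails if it takes over 43 s, if anything falls off the work surface, if the arm or the gripper's body presses on something with over 40 N, if the wrist force passes 120 N, or if a joint passes its speed limit or range.

## Working session

There is one attempt and no reset: what is moved stays moved. The work goes in short steps, Python scripts to look and compute and a shell command to move; the robot and the scene stay as the last step left them, time stands still between calls to the robot, and variables do not carry over. Pictures are saved under pics/ and viewed, at most 10 in all, crops included, and the job is handed in when it is done.

```bash
mkdir -p pics; cat > h.py <<'E'
import numpy as np, cv2
from scipy.spatial.transform import Rotation as R
from workcell import telemetry, grab_frame, calibration, bot, outline_of, landmark_of
def ray(cam,uv,C=None):
    c=C or calibration(cam); f=200/np.tan(np.radians(c["fovy"])/2); P=np.array(c["pose"])
    d=P[:3,:3]@np.array([(uv[0]-c["cx"])/f,(uv[1]-c["cy"])/f,1.]); return P[:3,3],d
def atz(cam,uv,z,C=None):
    o,d=ray(cam,uv,C); return o+d*(z-o[2])/d[2]
def proj(cam,p,C=None):
    c=C or calibration(cam); f=200/np.tan(np.radians(c["fovy"])/2); P=np.array(c["pose"])
    q=P[:3,:3].T@(np.asarray(p)-P[:3,3]); return np.array([c["cx"]+f*q[0]/q[2],c["cy"]+f*q[1]/q[2]])
def save(im,n): cv2.imwrite("pics/"+n,im[:,:,::-1])
E
python3 - <<'E'
from h import *
np.set_printoptions(precision=4,suppress=True)
s=telemetry.observe(); print(s["clock"],s["position"],s["tool_rot"],s["force"],s["grip_width"])
for cam in ["top","scene"]:
    im=grab_frame(cam); save(im,cam+"0.png")
    for l,z in [("unit",0),("panel_ref",.0565),("nut_top",.176),("white_tile",.144),("nut_dish",.012),("screwdriver",.012),("switch",.05),("speed",.05)]:
        try:
            r=landmark_of(l,cam)
            print(cam,l,[(np.round(x["xy"],1),round(x["score"],2),atz(cam,x["xy"],z)) for x in r[:2]])
        except Exception as e: print(l,e)
E
```

```text
0.0 [0.2299 0.5808 0.2307] [-3.1405  0.0001  2.7648] [-0.1656  0.1874  0.843 ] 0.08567737732495094
top unit [(array([307.2, 209.4]), 0.74, array([0.5603, 0.0936, 0.    ])), (array([156.5, 231.7]), 0.27, array([0.4381, 0.5666, 0.    ]))]
top panel_ref [(array([337.6, 181.6]), 0.75, array([0.6484, 0.0057, 0.0565]))]
top nut_top [(array([311. , 199.4]), 0.63, array([0.5575, 0.0801, 0.176 ]))]
top white_tile [(array([294.8, 191.1]), 0.66, array([0.584 , 0.1306, 0.144 ]))]
top nut_dish [(array([278.4, 182.6]), 0.65, array([0.6368, 0.196 , 0.012 ]))]
top screwdriver [(array([342.1, 238.6]), 0.64, array([ 0.4758, -0.0269,  0.012 ]))]
switch it knows: adapter, carousel, marker, mouse, mug, nut_dish, nut_top, panel_ref, screwdriver, unit, white_standard, white_tile
speed it knows: adapter, carousel, marker, mouse, mug, nut_dish, nut_top, panel_ref, screwdriver, unit, white_standard, white_tile
scene unit []
scene panel_ref [(array([308.9, 244.3]), 0.95, array([0.6474, 0.0008, 0.0565])), (array([330. , 199.2]), 0.36, array([0.4496, 0.1256, 0.0565]))]
scene nut_top [(array([328. , 187.9]), 0.37, array([0.5652, 0.0824, 0.176 ])), (array([415.7, 196.6]), 0.16, array([0.6799, 0.2943, 0.176 ]))]
scene white_tile [(array([347.2, 195.1]), 0.63, array([0.5704, 0.1387, 0.144 ]))]
scene nut_dish [(array([445. , 228.5]), 0.73, array([0.6496, 0.4343, 0.012 ])), (array([373. , 241.3]), 0.6, array([0.6399, 0.1985, 0.012 ]))]
scene screwdriver [(array([287.3, 225.2]), 0.69, array([ 0.4863, -0.0274,  0.012 ])), (array([449.1, 189. ]), 0.66, array([0.4519, 0.5732, 0.012 ]))]
switch it knows: adapter, carousel, marker, mouse, mug, nut_dish, nut_top, panel_ref, screwdriver, unit, white_standard, white_tile
speed it knows: adapter, carousel, marker, mouse, mug, nut_dish, nut_top, panel_ref, screwdriver, unit, white_standard, white_tile
```

View pics/top0.png

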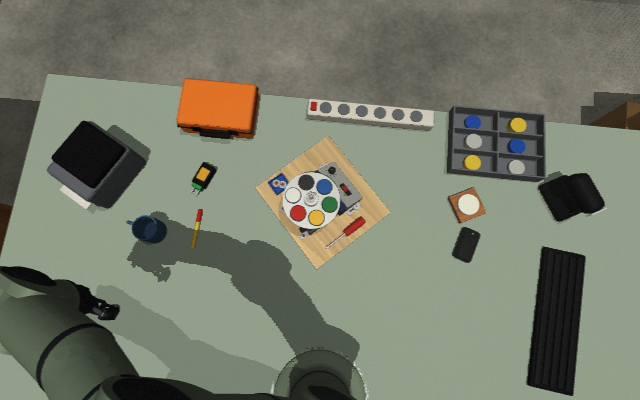

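View pics/scene0.png

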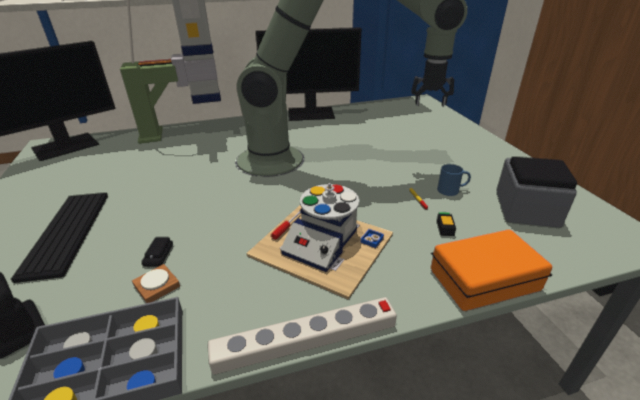

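Top picture: carousel at about (311,199), grey console with the red switch at (346,188) facing away from the robot, dish at (278,183), screwdriver at (346,232). The scene picture agrees: console at (310,243), knob at (323,250), nut at (329,187). So the unit has yaw ≈ 139–140° and its spindle at ≈ (0.56,0.08).

```bash
python3 -m inch '[[-0.035,-0.0245,-0.0075,0,0,0,0.83],[-0.035,-0.0245,-0.0075,0,0,0,0.83],[-0.035,-0.0245,-0.0075,0,0,0,0.83],[-0.035,-0.0245,-0.0075,0,0,0,0.83],[-0.035,-0.0245,-0.0075,0,0,0,0.83]]'
python3 -m inch '[[-0.035,-0.0245,-0.0075,0,0,0,0.83],[-0.035,-0.0245,-0.0075,0,0,0,0.83],[-0.035,-0.0245,-0.0075,0,0,0,0.83],[-0.035,-0.0245,-0.0075,0,0,0,0.83],[-0.035,-0.0245,-0.0075,0,0,0,0.83]]'
python3 -m inch '[[-0.035,-0.0245,-0.0075,0,0,0.14,0.83],[0,0,0,0,0,0.14,0.83],[0,0,0,0,0,0.14,0.83],[0,0,0,0,0,0.14,0.83],[0,0,0,0,0,0.14,0.83]]'
python3 -m inch '[[0,0,0,0,0,0.14,0.83],[0,0,0,0,0,0.14,0.83],[0,0,0,0,0,0.14,0.83],[0,0,0,0,0,0.14,0.83],[0,0,0,0,0,0.14,0.83]]'
python3 -m inch '[[0,0,0,0,0,0.14,0.83],[0,0,0,0,0,0.14,0.83],[0,0,0,0,0,0.14,0.83],[0,0,0,0,0,0.08,0.83],[0,0,0,0,0,0,0.83]]'
python3 - <<'E'
from h import *
np.set_printoptions(precision=4,suppress=True)
s=telemetry.observe(); print(s["clock"],s["position"],s["tool_rot"],s["qpos"])
C=calibration("wrist"); im=grab_frame("wrist"); save(im,"w1.png")
print(np.array(C["pose"]))
for l,z in [("nut_top",.176),("white_tile",.144),("panel_ref",.0565),("unit",0)]:
    print(l,[(np.round(x["xy"],1),round(x["score"],2),atz("wrist",x["xy"],z,C)) for x in landmark_of(l,"wrist")[:2]])
E
```

```text
clock: 1.2
position: [0.3484, 0.4013, 0.2692]
tool_rot: [3.141, 0.0, 2.765]
force: [0.7, 0.1, 0.7]
grip_width: 0.0148
finger_force: 0.0
clock: 1.7
position: [0.466, 0.2229, 0.3069]
tool_rot: [3.141, 0.0, 2.765]
force: [0.3, 0.4, -0.4]
grip_width: 0.0147
finger_force: 0.0
clock: 2.2
position: [0.4888, 0.1888, 0.3139]
tool_rot: [3.141, -0.0, 2.059]
force: [-0.8, 0.9, -0.5]
grip_width: 0.0148
finger_force: 0.0
clock: 2.7
position: [0.4888, 0.1889, 0.3139]
tool_rot: [3.141, -0.0, 1.359]
force: [0.8, -0.1, -0.1]
grip_width: 0.0147
finger_force: 0.0
clock: 3.2
position: [0.4887, 0.189, 0.3139]
tool_rot: [3.141, -0.0, 0.864]
force: [-1.0, 0.4, 0.4]
grip_width: 0.0144
finger_force: 0.0
3.2 [0.4887 0.189  0.3139] [ 3.1415 -0.      0.8636] [-0.8519  0.2987  0.475   1.7765 -0.1513  1.1024 -1.0336]
[[ 0.7596 -0.622  -0.1901  0.5374]
 [-0.6504 -0.7262 -0.2228  0.2457]
 [ 0.0005  0.2929 -0.9561  0.4562]
 [ 0.      0.      0.      1.    ]]
nut_top [(array([462.4, 221.1]), 0.76, array([0.5631, 0.0825, 0.176 ]))]
white_tile [(array([425. , 161.8]), 0.84, array([0.5724, 0.1364, 0.144 ]))]
panel_ref []
unit [(array([413.7, 170.9]), 0.6, array([0.5694, 0.0857, 0.    ]))]
```

View pics/w1.png

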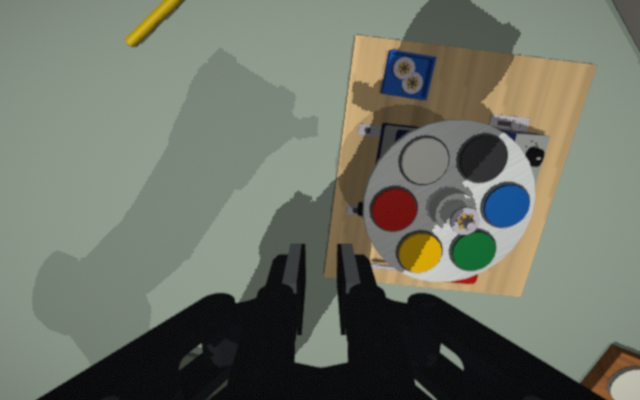

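Wrist picture: nut with brass teeth and spindle at (463,221), dish at (405,73), white tile at (424,161), knob at (535,155); board corners at (355,36), (595,64), (520,296) and (325,278).

```bash
python3 - <<'E'
from h import *
C=calibration("wrist")
im=[(355,36),(595,64),(520,296),(325,278)]
W=np.array([atz("wrist",p,.012,C)[:2] for p in im]); U=np.array([(.105,-.165),(-.195,-.165),(-.195,.165),(.105,.165)])
z=(W-W.mean(0))@[1,1j]; u=(U-U.mean(0))@[1,1j]
k=np.vdot(u,z)/np.vdot(u,u); t=W.mean(0)@[1,1j]-k/abs(k)*(U.mean(0)@[1,1j]); print(abs(k),np.degrees(np.angle(k)),t)
E
python3 -m inch '[[-0.0065,0.025,0.014,0,0,0,0.83],[-0.0065,0.025,0.014,0,0,0,0.83],[-0.0065,0.025,0.014,0,0,0,0.83],[-0.0065,0.025,0.014,0,0,0,0.83],[-0.0065,0.0255,0.014,0,0,0,0.83]]'
python3 -m inch '[[0,0,0,0,0,0,0.83],[0,0,0,0,0,0,0.83]]'
python3 - <<'E'
from h import *
np.set_printoptions(precision=4,suppress=True)
s=telemetry.observe(); print(s["clock"],s["position"],s["tool_rot"],s["grip_width"])
C=calibration("wrist"); im=grab_frame("wrist"); save(im,"w2.png")
print(proj("wrist",s["position"],C))
for l,z in [("nut_top",.177),("white_tile",.144)]:
    print(l,[(np.round(x["xy"],1),round(x["score"],2),atz("wrist",x["xy"],z,C)) for x in landmark_of(l,"wrist")[:2]])
E
```

```text
0.9933501941580488 133.51604366139526 (0.5641610571905733+0.08195059787419379j)
clock: 3.95
position: [0.5637, 0.0818, 0.2432]
tool_rot: [-3.141, -0.0, 0.866]
force: [-0.2, 0.2, 0.4]
grip_width: 0.0143
finger_force: 0.0
clock: 4.15
position: [0.5632, 0.0823, 0.2435]
tool_rot: [-3.141, 0.001, 0.864]
force: [-0.5, -0.2, 1.0]
grip_width: 0.0148
finger_force: 0.0
4.15 [0.5632 0.0823 0.2435] [-3.1412  0.0006  0.8645] 0.014777447003975925
[320.5496 261.5355]
nut_top [(array([322. , 213.6]), 0.86, array([0.5638, 0.0817, 0.177 ]))]
white_tile [(array([279.9, 134.4]), 0.8, array([0.5722, 0.1373, 0.144 ])), (array([321.4, 193. ]), 0.64, array([0.5665, 0.0853, 0.144 ]))]
```

View pics/w2.png

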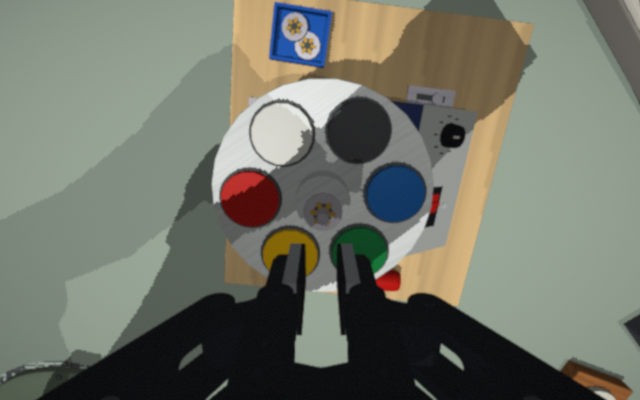

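Nut sits centred between the fingers at (322,212) under the TCP, and the spindle is at (0.564,0.082). Going down.

```bash
python3 -m inch '[[0,0.0007,0.011,0,0,0,0.83],[0,0,0.011,0,0,0,0.83],[0,0,0.011,0,0,0,0.83],[0,0,0.011,0,0,0,0.83],[0,0,0.011,0,0,0,0.83]]'
python3 -m inch '[[0,0,0.001,0,0,0,0.83],[0,0,0.002,0,0,0,0.83],[0,0,0.002,0,0,0,0.83],[0,0,0.002,0,0,0,0.83],[0,0,0.002,0,0,0,0.83]]'
python3 -m inch '[[0,0,0.002,0,0,0,0.83],[0,0,0.002,0,0,0,0.83],[0,0,0.002,0,0,0,0.83]]'
```

```text
clock: 4.8
position: [0.5635, 0.0823, 0.1876]
tool_rot: [-3.141, 0.001, 0.865]
force: [1.0, -0.1, 0.2]
grip_width: 0.0145
finger_force: 0.0
clock: 5.3
position: [0.5639, 0.0823, 0.1799]
tool_rot: [3.141, -0.0, 0.865]
force: [0.9, -0.1, -0.4]
grip_width: 0.0146
finger_force: 0.0
clock: 5.6
position: [0.5639, 0.0823, 0.1742]
tool_rot: [3.141, -0.001, 0.865]
force: [-3.2, 0.3, 9.5]
grip_width: 0.0146
finger_force: 4.6
```

Sliding at about 9.5 N, as described. Continuing down to the hub.

```bash
python3 -m inch '[[0,0,0.002,0,0,0,0.83],[0,0,0.002,0,0,0,0.83],[0,0,0.002,0,0,0,0.83],[0,0,0.002,0,0,0,0.83]]'
python3 -m inch '[[0,0,0.0015,0,0,0,0.83],[0,0,0.0015,0,0,0,0.83],[0,0,0.0005,0,0,0,0.83]]'
```

```text
clock: 6.0
position: [0.5639, 0.0823, 0.1662]
tool_rot: [3.141, -0.001, 0.865]
force: [-3.0, -0.5, 9.9]
grip_width: 0.0144
finger_force: 4.6
clock: 6.3
position: [0.5639, 0.0823, 0.1627]
tool_rot: [3.141, -0.0, 0.865]
force: [-2.1, -0.3, 9.8]
grip_width: 0.0146
finger_force: 4.5
```

```bash
python3 -m inch '[[0,0,0.0005,0,0,0,0.83],[0,0,0.0005,0,0,0,0.83]]'
python3 -m inch '[[0,0,0.0005,0,0,0,0.83],[0,0,0.0005,0,0,0,0.83]]'
```

```text
clock: 6.5
position: [0.564, 0.0823, 0.1621]
tool_rot: [3.141, -0.001, 0.865]
force: [-7.2, -1.2, 22.6]
grip_width: 0.0144
finger_force: 11.3
clock: 6.7
position: [0.564, 0.0823, 0.1619]
tool_rot: [3.141, -0.001, 0.865]
force: [-11.7, 0.1, 37.0]
grip_width: 0.0143
finger_force: 18.7
```

Hard stop at z 0.162 with 37 N: the nut is home. Now I'll retreat, shut the fingers, and tilt square to the panel in front of the console.

```bash
python3 -m inch '[[0,0,-0.01,0,0,0,0.83],[0,0,-0.035,0,0,0,0.83],[0,0,-0.045,0,0,0,0.83],[-0.005,0.04,0,0,0,0,0.9],[-0.005,0.04,0,0,0,0,1]]'
python3 -m inch '[[-0.005,0.04,0,0,0,0,1],[-0.004,0.039,0,0,0,0,1],[0,0,0,0,0,0.105,1],[0,0,0,0.122,0,0,1],[0,0,0,0.122,0,0,1]]'
python3 -m inch '[[0,0,0,0.122,0,0,1],[0,0,0,0.122,0,0,1],[0,0,0,0.122,0,0,1],[0,0,0,0,0,0,1],[0,0,0,0,0,0,1]]'
python3 - <<'E'
from h import *
np.set_printoptions(precision=4,suppress=True)
s=telemetry.observe(); print(s["clock"],s["position"],s["tool_rot"],s["qpos"])
C=calibration("wrist"); im=grab_frame("wrist"); save(im,"w3.png")
Rm=R.from_euler("xyz",s["tool_rot"]).as_matrix(); print(Rm, s["grip_width"])
a=np.radians(133.5);ux=np.array([np.cos(a),np.sin(a),0]);uy=np.array([-np.sin(a),np.cos(a),0]);O=np.array([.5639,.0820,0])
def U(x,y,z): return O+x*ux+y*uy+np.array([0,0,z])
print("tcp unit",[(s["position"]-O)@v for v in (ux,uy,[0,0,1])])
for d in (0,.007,.014): print(d,"ridge",proj("wrist",U(-.115-d-.002,.02,.0565+.0029),C),"knob",proj("wrist",U(-.115-d-.0075,-.05,.0565+.0106),C))
print(landmark_of("panel_ref","wrist")[:1])
E
```

```text
clock: 7.2
position: [0.6193, 0.0233, 0.2521]
tool_rot: [3.14, -0.003, 0.868]
force: [-0.5, -0.0, 0.0]
grip_width: 0.0002
finger_force: 0.0
clock: 7.7
position: [0.6725, -0.0341, 0.2512]
tool_rot: [-2.893, -0.002, 0.762]
force: [0.7, 0.5, 0.9]
grip_width: 0.0
finger_force: 0.0
clock: 8.2
position: [0.6726, -0.0359, 0.2493]
tool_rot: [-2.533, 0.001, 0.759]
force: [0.3, 0.3, 0.1]
grip_width: 0.0002
finger_force: 0.0
8.2 [ 0.6726 -0.0359  0.2493] [-2.5329  0.0007  0.759 ] [ 0.0025  0.9306  0.3267  0.9867 -0.5711  1.7949 -0.5114]
[[ 0.7255  0.5643 -0.3939]
 [ 0.6882 -0.5955  0.4145]
 [-0.0007 -0.5718 -0.8204]] 0.0002101542683658234
tcp unit [np.float64(-0.16030839073021558), np.float64(0.002336131631355924), np.float64(0.24932600729118012)]
0 ridge [393.9194 191.6553] knob [401.0017 120.3412]
0.007 ridge [400.6022 192.7662] knob [408.4267 120.6586]
0.014 ridge [407.4409 193.9031] knob [416.0419 120.9842]
[{'xy': [396.1, 173.2], 'score': 0.69}]
```

View pics/w3.png

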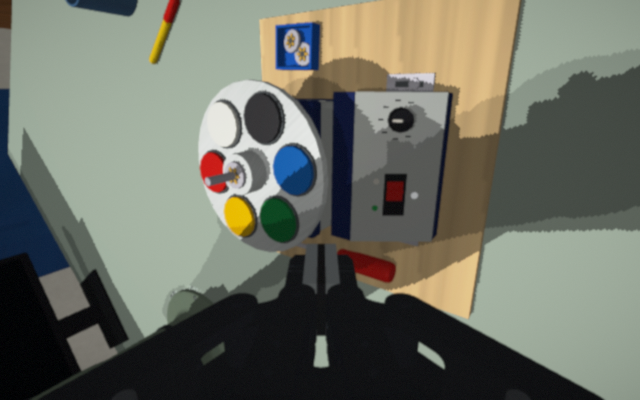

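Wrist picture: knob at (401,120), red switch in its black bezel at (396,191), green dot at (375,208), white dot at (415,196). The predictions match a console shift near 0–3 mm. I'll enlarge the switch.

```bash
python3 -c "
import cv2
i=cv2.imread('pics/w3.png')[85:250,320:465];cv2.imwrite('pics/w3c.png',cv2.resize(i,None,fx=3.6,fy=3.6,interpolation=cv2.INTER_CUBIC))"
```

```text
(no output)
```

View pics/w3c.png

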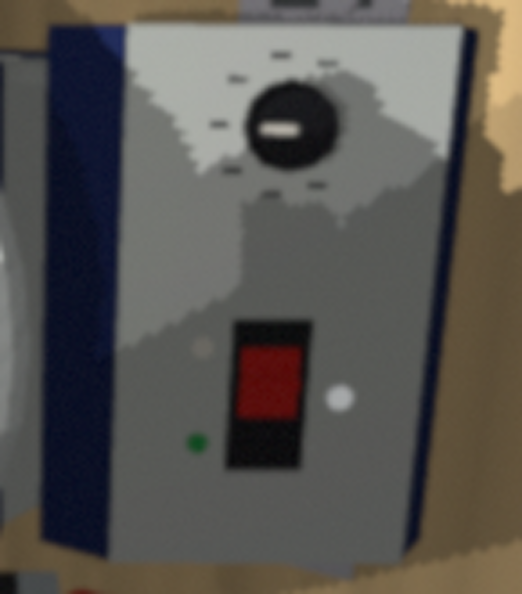

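The slider reads "off" and its middle lies where predicted. I'm approaching the bare panel at y≈0, then feeling along its normal.

```bash
cat > t.py <<'E'
from h import *
np.set_printoptions(precision=4,suppress=True)
s=telemetry.observe(); a=np.radians(133.5);ux=np.array([np.cos(a),np.sin(a),0]);uy=np.array([-np.sin(a),np.cos(a),0]);O=np.array([.5639,.0820,0])
p=np.array(s["position"])-O; u=np.array([p@ux,p@uy,p[2]]); r=u-np.array([-.115,0,.0565])
t=np.radians(35); n=np.array([-np.sin(t),0,np.cos(t)]); sl=np.array([np.cos(t),0,np.sin(t)])
f=np.array(s["force"]); F=np.array([f@ux,f@uy,f[2]])
print(s["clock"],"unit",u,"above ref plane %.4f upslope %.4f"%(r@n,r@sl),"F n/up/y",F@n,F@sl,F[1],"q",np.array(s["qpos"]))
E
python3 -m inch '[[0.0005,0.015,0.0315,0,0,0,1],[0.0005,0.015,0.0315,0,0,0,1],[0.0005,0.015,0.0315,0,0,0,1],[0.0005,0.015,0.0315,0,0,0,1],[0.0003,0.015,0.0315,0,0,0,1]]'
python3 -m inch '[[0,0,0.003,0,0,0,1],[0,0,0.003,0,0,0,1],[0,0,0.002,0,0,0,1],[0,0,0,0,0,0,1]]'
python3 t.py
```

```text
clock: 8.8
position: [0.6546, -0.0116, 0.0787]
tool_rot: [-2.535, -0.002, 0.762]
force: [0.9, -0.2, -0.6]
grip_width: -0.0002
finger_force: 0.0
clock: 9.2
position: [0.6519, -0.0096, 0.0735]
tool_rot: [-2.534, -0.002, 0.76]
force: [-0.0, 0.0, 0.2]
grip_width: -0.0002
finger_force: 0.0
9.2 unit [-0.127  -0.0008  0.0735] above ref plane 0.0208 upslope -0.0001 F n/up/y 0.13525337497188947 0.14275320824739673 0.0010430218569881943 q [-0.0302  1.0545  0.2898  1.1905 -0.5956  1.4886 -0.4022]
```

```bash
python3 -m inch '[[0,0,0.003,0,0,0,1],[0,0,0.003,0,0,0,1],[0,0,0.003,0,0,0,1],[0,0,0.0015,0,0,0,1],[0,0,0.0005,0,0,0,1]]'
python3 -m inch '[[0,0,0.001,0,0,0,1],[0,0,0.001,0,0,0,1],[0,0,0.001,0,0,0,1]]'
python3 t.py
```

```text
clock: 9.7
position: [0.6466, -0.0049, 0.0625]
tool_rot: [-2.531, 0.0, 0.76]
force: [-0.1, -0.8, -0.5]
grip_width: -0.0
finger_force: 0.0
clock: 10.0
position: [0.6456, -0.0038, 0.0602]
tool_rot: [-2.532, -0.0, 0.76]
force: [0.5, -0.0, 0.3]
grip_width: 0.0001
finger_force: 0.0
10.0 unit [-0.1184 -0.0002  0.0602] above ref plane 0.0050 upslope -0.0007 F n/up/y 0.4712567857187251 -0.07087606155144181 -0.3322094825793659 q [-0.0369  1.0606  0.2849  1.2166 -0.6002  1.4601 -0.3948]
```

```bash
python3 -m inch '[[0,0,0.001,0,0,0,1],[0,0,0.001,0,0,0,1]]'
python3 -m inch '[[0,0,0.001,0,0,0,1],[0,0,0.0005,0,0,0,1]]'
python3 t.py
```

```text
clock: 10.2
position: [0.6447, -0.003, 0.0585]
tool_rot: [-2.532, 0.0, 0.76]
force: [0.1, 0.0, 0.8]
grip_width: 0.0001
finger_force: 0.0
clock: 10.4
position: [0.6441, -0.0023, 0.0572]
tool_rot: [-2.532, 0.0, 0.76]
force: [0.4, 0.3, -0.4]
grip_width: 0.0
finger_force: 0.0
10.4 unit [-0.1164 -0.0002  0.0572] above ref plane 0.0014 upslope -0.0007 F n/up/y -0.2624278856407618 -0.24320813846112851 -0.5219447285265265 q [-0.0387  1.0617  0.2837  1.2228 -0.6013  1.4532 -0.3931]
```

```bash
python3 -m inch '[[0,0,0.0007,0,0,0,1],[0,0,0.0007,0,0,0,1]]'
python3 -m inch '[[0,0,0.0006,0,0,0,1],[0,0,0.0004,0,0,0,1]]'
python3 t.py
```

```text
clock: 10.6
position: [0.6439, -0.002, 0.0566]
tool_rot: [-2.532, -0.0, 0.76]
force: [0.8, -4.1, 9.5]
grip_width: -0.0002
finger_force: 4.9
clock: 10.8
position: [0.6439, -0.002, 0.0565]
tool_rot: [-2.533, -0.001, 0.759]
force: [2.3, -5.3, 14.9]
grip_width: 0.0003
finger_force: 7.8
10.8 unit [-0.116  -0.0002  0.0565] above ref plane 0.0006 upslope -0.0008 F n/up/y 15.323423246518566 4.158228241375763 1.9900410226825422 q [-0.0394  1.061   0.2838  1.2259 -0.6021  1.4493 -0.3918]
```

Panel felt at 0.6 mm above the reference plane, so the console stands about 1 mm forward. I'll back off about 1 mm and slide towards +y (tool −x).

```bash
python3 -m inch '[[0,0,-0.0022,0,0,0,1],[-0.002,0,0,0,0,0,1],[-0.002,0,0,0,0,0,1],[0,0,0,0,0,0,1]]'
python3 t.py
python3 -m inch '[[-0.001,0,0,0,0,0,1],[-0.001,0,0,0,0,0,1],[-0.001,0,0,0,0,0,1]]'
python3 t.py
```

```text
clock: 11.2
position: [0.6409, -0.0053, 0.057]
tool_rot: [-2.531, 0.0, 0.759]
force: [0.4, 0.9, -0.4]
grip_width: -0.0
finger_force: 0.0
11.2 unit [-0.1163  0.0042  0.057 ] above ref plane 0.0012 upslope -0.0008 F n/up/y -0.5678009752317729 0.09712023700053209 -0.8885510416631027 q [-0.0358  1.0582  0.2845  1.2326 -0.5995  1.4492 -0.3868]
clock: 11.5
position: [0.639, -0.0071, 0.0571]
tool_rot: [-2.532, 0.0, 0.76]
force: [-0.0, 0.1, -0.5]
grip_width: -0.0
finger_force: 0.0
11.5 unit [-0.1163  0.0069  0.0571] above ref plane 0.0013 upslope -0.0007 F n/up/y -0.4865929724702101 -0.23344285799933542 -0.04345190553859629 q [-0.034   1.0555  0.2848  1.2387 -0.5984  1.4468 -0.3825]
```

```bash
python3 -m inch '[[-0.001,0,0,0,0,0,1],[-0.001,0,0,0,0,0,1]]'
python3 t.py
python3 -m inch '[[-0.001,0,0,0,0,0,1],[-0.001,0,0,0,0,0,1]]'
python3 t.py
```

```text
clock: 11.7
position: [0.6381, -0.008, 0.0573]
tool_rot: [-2.532, -0.001, 0.76]
force: [4.7, 2.6, 1.0]
grip_width: 0.0001
finger_force: 2.2
11.7 unit [-0.1164  0.0082  0.0573] above ref plane 0.0015 upslope -0.0006 F n/up/y 1.6524100163526227 -0.5357667243433041 -5.217575559867884 q [-0.0328  1.0536  0.2848  1.2425 -0.5983  1.4447 -0.3795]
clock: 11.9
position: [0.6364, -0.0096, 0.0573]
tool_rot: [-2.532, -0.001, 0.76]
force: [3.0, 2.1, 0.8]
grip_width: -0.0001
finger_force: 1.6
11.9 unit [-0.1163  0.0104  0.0573] above ref plane 0.0014 upslope -0.0006 F n/up/y 0.9951694044892644 0.012441338518428128 -3.602842298014061 q [-0.0315  1.0519  0.2853  1.247  -0.5971  1.4433 -0.3765]
```

```bash
python3 -m inch '[[-0.001,0,0,0,0,0,1],[-0.001,0,0,0,0,0,1]]'
python3 t.py
python3 -m inch '[[-0.001,0,0,0,0,0,1],[-0.001,0,0,0,0,0,1]]'
python3 t.py
```

```text
clock: 12.1
position: [0.6345, -0.0115, 0.0572]
tool_rot: [-2.532, 0.0, 0.76]
force: [0.4, 0.0, 0.9]
grip_width: 0.0001
finger_force: 0.5
12.1 unit [-0.1164  0.0132  0.0572] above ref plane 0.0014 upslope -0.0007 F n/up/y 0.8554959290631888 0.29574341209460925 -0.32872500751262584 q [-0.0298  1.0503  0.286   1.2518 -0.5955  1.442  -0.3736]
clock: 12.3
position: [0.6329, -0.0128, 0.057]
tool_rot: [-2.531, 0.001, 0.76]
force: [0.0, -1.1, 0.1]
grip_width: -0.0002
finger_force: 0.1
12.3 unit [-0.1163  0.0152  0.057 ] above ref plane 0.0012 upslope -0.0008 F n/up/y 0.5414755194402681 -0.6345162144390222 0.7732357702725695 q [-0.0284  1.0488  0.2863  1.2563 -0.5947  1.4402 -0.3707]
```

The force rose to 5 N, fell and vanished, so the switch has snapped over. I'll ease off the ridge, withdraw along the normal and look.

```bash
python3 -m inch '[[0.002,0,0,0,0,0,1],[0.001,0,-0.015,0,0,0,1],[0,0,-0.04,0,0,0,1],[0,-0.01,-0.045,0,0,0,1],[0,-0.01,-0.045,0,0,0,1]]'
python3 -m inch '[[0.03,0,-0.03,0,0,0,1],[0.03,0,-0.02,0,0,0,1],[0,0,0,0,0,0,1],[0,0,0,0,0,0,1]]'
python3 - <<'E'
from h import *
s=telemetry.observe(); im=grab_frame("wrist"); C=calibration("wrist")
a=np.radians(133.5);ux=np.array([np.cos(a),np.sin(a),0]);uy=np.array([-np.sin(a),np.cos(a),0]);O=np.array([.5639,.0820,0])
for n,p in dict(ridge_off=(-.118,.02,.059),ridge_on=(-.118,.028,.059),knob=(-.1235,-.05,.067),nuthome=(0,0,.162),nutstart=(0,0,.178)).items():
    print(n,proj("wrist",O+p[0]*ux+p[1]*uy+np.array([0,0,p[2]]),C).round())
print([(x["xy"],x["score"]) for x in landmark_of("nut_top","wrist")[:1]])
cv2.imwrite("pics/w4.png",cv2.resize(im[:,:,::-1],None,fx=1.25,fy=1.25,interpolation=cv2.INTER_CUBIC))
E
```

```text
clock: 12.8
position: [0.6815, -0.0593, 0.1889]
tool_rot: [-2.531, 0.001, 0.76]
force: [1.4, -0.5, 0.7]
grip_width: 0.0001
finger_force: 0.0
clock: 13.2
position: [0.7415, -0.0394, 0.2254]
tool_rot: [-2.531, 0.0, 0.76]
force: [-1.1, 0.1, -0.5]
grip_width: 0.0003
finger_force: 0.0
ridge_off [339. 232.]
ridge_on [339. 239.]
knob [341. 169.]
nuthome [184. 220.]
nutstart [169. 225.]
[([183.0, 220.7], 0.77)]
```

View pics/w4.png

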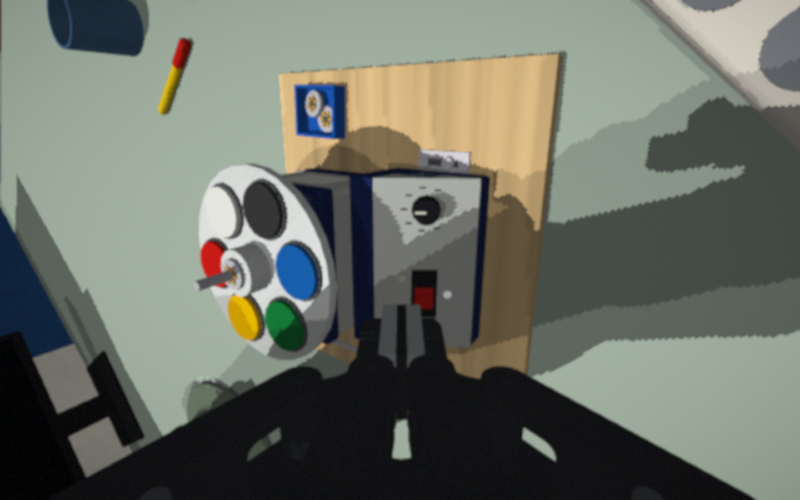

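The red slider now sits at the green end ((424,298) in the enlarged picture, i.e. row 238; "on" was predicted at 239). The nut is at (183,221), the home prediction. The knob is unchanged, and the arm is clear. Handing in.

```bash
python3 -c "
from workcell import bot; print(bot.job_done())"
```

```text
the job is handed in; nothing more can be done
None
```

The push nut is pressed home on the hub and the power switch is clicked over to its green mark; the job was handed in at about 13 s with the arm clear of everything.

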